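Latch the print board down on the hammer-head stud

TASK

Take the dark metal latch plate with the long oblong eye by its black grip and hook it onto the stud with the T-shaped head on the print-board fixture: tilt the eye past the head, then level the plate so that it lies flat under the head, on the fixture's foot and the wooden print board, with its grip over the board. Let go of it there, and leave the similar plate with the small round eye where it is.

Things in the scene. Friction and masses are not known exactly. Their poses are not given: they have to be found in the camera images.
- latch_grip (a point): Centre of the latch plate's black upright grip, where to grasp it: a fin 36 mm long (x), 10 mm thick (y), top 18.5 mm above this point, which is 28 mm above the plate's underside. Dark anodised plate, 0.12 kg, 130 x 64 x 5 mm, flat on the bench at the start. x: along the plate from eye to grip, y across, z up. Eye centre at x = -66, z = -25.5 mm from here.
- latch_eye (a point): Centre of the latch plate's oblong eye, half-way through the 5 mm plate; axes as at the grip. The through eye is 56 mm long (x) and 34 mm wide (y). From here the plate reaches from x = -44 mm (nose: a 16 mm cross bar beyond the eye) to x = +86 mm (grip end), and 32 mm to each side.
- stud (a point): Fixed T-head stud: point on its axis, on top of the 12 mm thick foot (100 x 100 mm). x along the head, towards the board; z up. Round neck 12 mm; head 66 (x) x 14 x 8 mm, underside 34 mm above here. Head is longer than the eye: hook the plate's nose under it, tilted some 30 degrees. Print board flush with the foot: x +52 to +172 mm, 65 mm each side. A headless post elsewhere is not it.
- spare: The similar loose plate of the same dark metal and outline (130 x 64 x 5 mm) and black grip, but with a round eye of 24 mm; it is to stay where it is. Origin under the eye's centre, x from eye to grip, z up.
Mind the look-alikes: they are no part of the job. Leave any purple or white look-alike of the part that bears latch_grip alone.

How it is judged (in metres and radians):
At the end, for the whole second after the job is handed in: The latch plate lies level (within 10 degrees) around the stud's neck, below the head: eye centre within 30 mm of the stud's axis and no more than 12 mm above the top of the foot (2.5 mm when lying flat), its grip on the board's side, at least 40 mm from the stud along the head (horizontal distance between latch_eye and stud below 0.03 m and z of latch_eye in the frame of stud below 0.012 m and angle between latch_eye's own z axis and vertical below 0.17 rad and x of latch_grip in the frame of stud above 0.04 m); the robot touches nothing.
It fails at once if the plate with the round eye is moved more than 30 mm (distance of spare from where it was at the start of the episode above 0.03 m).
It also fails if it takes over 51 s, if anything falls off the work surface, if the arm or the gripper's body presses on something with over 40 N, if the wrist force passes 120 N, or if a joint passes its speed limit or range.

ROBOT

A 7-joint arm with a two-finger parallel gripper is mounted at the origin on the work surface. World frame = base frame: x ahead of the robot, y to its left, z up, the work surface at z = 0. Lengths are in m, angles in degrees, forces in N, time in s.
With the tool pointing down it reaches from about 0.4 to 0.85 m from the base axis. Payload 10.4 kg.
Tool frame: the origin (TCP) lies at the very end of the fingers, on their centre line; the grasp point (between the pads) lies 19 mm behind it (ctrl.pinch_z is the distance from the TCP to the grasp point, in m); z points along the fingers, x is the direction in which the jaws open and shut, and the axes are right-handed (so a half turn about z gives the same grasp; the last joint's range is limited). The gripper opens to 87 mm and grips with 3 to 60 N. Pads are 19 mm wide; open, the fingers measure 117 mm over their backs; the gripper's body (75 mm by 190 mm) begins 51 mm behind the grasp point.
Start: joints at [72.789, 19.034, -3.707, 83.658, 1.238, 77.344, -5.071], TCP at [0.171, -0.601, 0.223] pointing down, gripper open.
Joint ranges: [-148.97, 148.97], [-28.65, 121.19], [-84.17, 76.75], [9.2, 138.47], [-72.65, 252.65], [3.7, 117.97], [-149.18, 149.18]. Speed limits (degrees/s): [127.2, 127.2, 159.86, 159.86, 180, 180, 180].

INTERFACE

Orientations are given as [roll, pitch, yaw] about the fixed x, y, z axes, in that order (R = Rz(yaw) Ry(pitch) Rx(roll)).
In Python, from bench import ctrl gives the robot as it stands. Calls block until the motion is done:
- ctrl.reach(position, orientation): joint-space move of the TCP to a pose.
- ctrl.servo_line(position, max_speed=0.15, frame=None, threshold=None): straight line of the TCP; frame=None keeps the orientation; max_speed is the mean speed in m/s. With threshold (N) it stops when the force on the tool has changed by that much, and returns True; else False.
- ctrl.move_j(angles): joint-space move.
- ctrl.let_go() and ctrl.close_gripper(): open the fingers fully, or close them until they stop; the grip force is fixed at half the most.
- ctrl.dwell(seconds).
- ctrl.solve_ik(position, orientation): joint angles nearest the present ones, or None.
- ctrl.capture(name): name is "scene" or "top"; returns a dict with "img" (480x640x3 uint8, blue, green, red), "intrinsics" (3x3 intrinsics, pixels), "R" (3x3) and "t" (3): a world point X has camera coordinates R X + t. Camera axes: x right, y down, z forward; pixel columns grow to the right and rows downward; lengths in m; the calibration is good to about 2 mm. A picture is of the moment at which its call begins. There is no depth.
A pose or a line that the arm cannot do raises ctrl.Unreachable and nothing moves.
- ctrl.close_job(): hands the job in, once; it reports no verdict.
Readings, each from a call of its own:
- ctrl.read_time_s(): time.
- ctrl.read_joint_positions(): joint angles.
- ctrl.read_joint_vel(): joint speeds.
- ctrl.read_joint_torque(): joint torques, N m.
- ctrl.read_ee_pos(): TCP position.
- ctrl.read_tool_rot(): TCP orientation.
- ctrl.read_contact_force(): force on the tool from outside, world axes, zero at the start.
- ctrl.read_torque(): the same for the moment, N m.
- ctrl.read_grip_width(): finger opening in m.
Only numpy, scipy, OpenCV 4.12 (cv2) and the standard library are available. Lean on these libraries where they do the work, as an engineer would, in place of code of your own. Each camera call takes 0.05 s, during which the arm holds its last target.

## Working session

There is one attempt and no reset: what is moved stays moved. The work goes in short steps, each a Python script; the robot and the scene stay as the last script left them, time stands still between calls to the robot, and variables do not carry over. Pictures are saved under pics/ and viewed, and the job is handed in when it is done.

```bash
ls; mkdir -p pics; python3 - <<'E'
from bench import ctrl
import cv2,numpy as np
for n in("scene","top"):
    c=ctrl.capture(n);cv2.imwrite(f"pics/{n}0.png",c["img"]);np.savez(f"{n}0.npz",**c)
    print(n,c["intrinsics"].tolist(),c["R"].round(3).tolist(),c["t"].round(3).tolist(),(-c["R"].T@c["t"]).round(3))
print(ctrl.read_time_s(),ctrl.read_ee_pos(),ctrl.read_tool_rot(),ctrl.pinch_z)
E
```

```text
pics
scene [[466.23618254658174, 0.0, 322.5037580867551], [0.0, 466.23618254658174, 239.05386298426964], [0.0, 0.0, 1.0]] [[-0.742, 0.67, 0.004], [0.431, 0.483, -0.762], [-0.513, -0.564, -0.647]] [0.262, -0.184, 1.155] [0.866 0.564 0.606]
top [[535.4238422217937, 0.0, 317.0935427447869], [0.0, 535.4238422217937, 242.3619676811191], [0.0, 0.0, 1.0]] [[0.0, -1.0, -0.021], [-0.991, 0.003, -0.134], [0.134, 0.02, -0.991]] [0.123, 0.445, 1.144] [0.287 0.099 1.196]
0.1 [ 0.17126284 -0.60072048  0.22183076] [ 1.79995823e+02  7.32870751e-02 -7.40878572e+01] 0.0187
```

View pics/scene0.png

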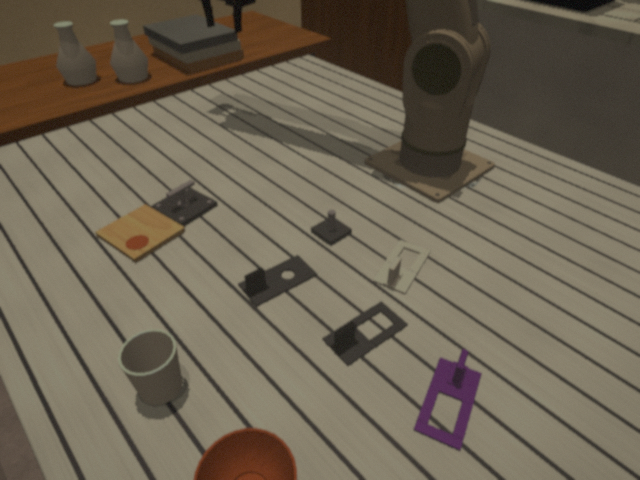

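View pics/top0.png

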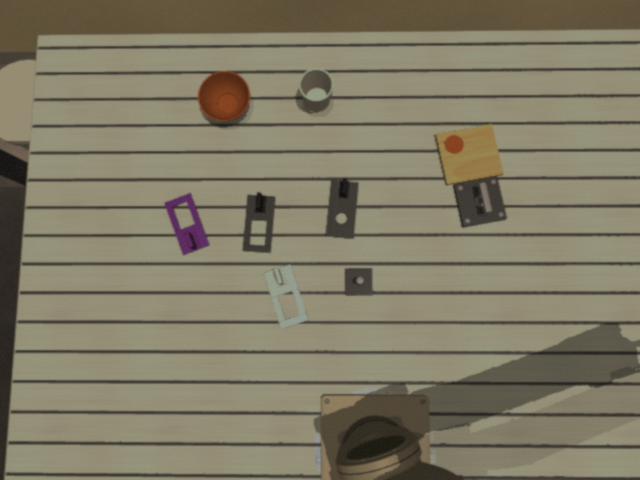

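The scene view shows the dark plate with the oblong eye at (366,332) and the round-eye plate at (278,280). The purple plate is at (448,402), the white one at (402,266), the T-stud at (183,197) and the headless post at (331,228). In the top view these are at (259,223), (343,208), (187,224), (286,296), (482,198) and (358,281). By the description I choose the plate at top (259,223) and the stud at top (482,198). I'll check both in close crops.

```bash
python3 - <<'E'
import cv2,numpy as np
s=cv2.imread("pics/scene0.png");t=cv2.imread("pics/top0.png")
def cr(i,x,y,w,h,k): 
    o=cv2.resize(i[y:y+h,x:x+w],None,fx=k,fy=k,interpolation=cv2.INTER_CUBIC); return cv2.convertScaleAbs(o,alpha=1.6,beta=10)
a=cr(t,225,185,80,75,5);b=cr(t,430,120,80,75+35,5)[:550]
h=max(a.shape[0],b.shape[0]);f=lambda i:cv2.copyMakeBorder(i,0,h-i.shape[0],0,0,0)
cv2.imwrite("pics/cropt.png",np.hstack([f(a),f(b)]))
a=cr(s,315,295,100,75,4);b=cr(s,90,170,135,95,4)[:,:]
h=max(a.shape[0],b.shape[0]);b=b[:,:400] if 0 else b
cv2.imwrite("pics/crops.png",np.vstack([np.hstack([a,np.zeros((a.shape[0],540-400,3),np.uint8)]),b])[:700])
cv2.imwrite("pics/crops.png",cv2.resize(cv2.imread("pics/crops.png"),None,fx=.85,fy=.85))
E
```

```text
(no output)
```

View pics/cropt.png

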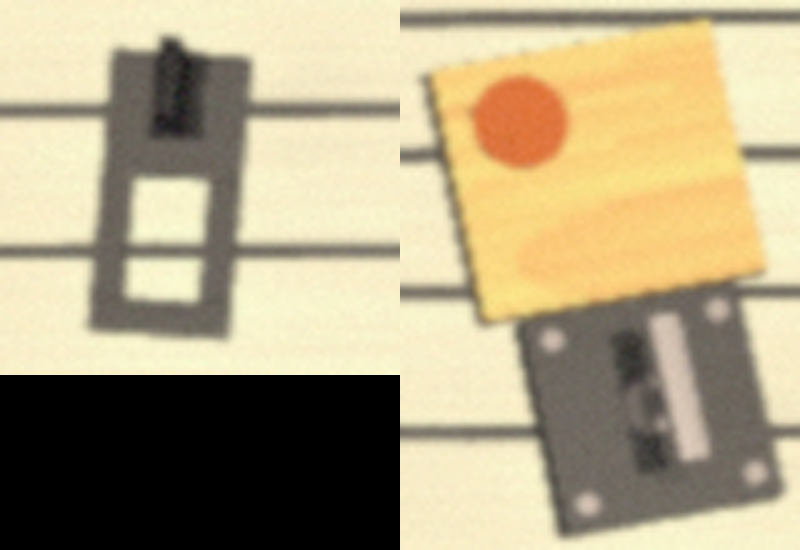

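View pics/crops.png

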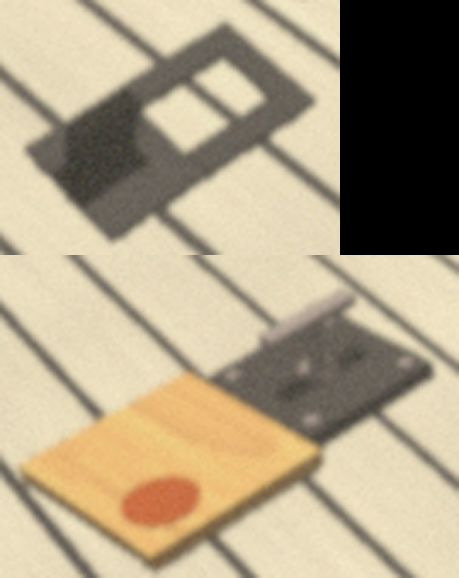

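The crops confirm the choice: an oblong eye with a black grip, and a T-head bar (top ≈(566,385) in the crop). Next I'll measure contours in both views and triangulate.

```bash
cat > geo.py <<'E'
import numpy as np,cv2
def ray(c,p):
    d=np.linalg.inv(c["intrinsics"])@[p[0],p[1],1.];R=c["R"];return -R.T@c["t"],R.T@d
def plane(c,p,z):
    o,d=ray(c,p);return o+d*(z-o[2])/d[2]
def tri(c1,p1,c2,p2):
    P=[c["intrinsics"]@np.c_[c["R"],c["t"]] for c in(c1,c2)]
    X=cv2.triangulatePoints(P[0],P[1],np.array(p1,float).reshape(2,1),np.array(p2,float).reshape(2,1));X=(X[:3]/X[3]).ravel()
    o,d=ray(c1,p1);d/=np.linalg.norm(d);o2,d2=ray(c2,p2);n=np.cross(d,d2);n/=np.linalg.norm(n)
    return X,abs((o2-o)@n)
def proj(c,X):
    q=c["intrinsics"]@(c["R"]@np.asarray(X)+c["t"]);return q[:2]/q[2]
E
python3 - <<'E'
from geo import *
S=dict(np.load("scene0.npz"));T=dict(np.load("top0.npz"))
def quad(m,k=4):
    cs,_=cv2.findContours(m,cv2.RETR_EXTERNAL,cv2.CHAIN_APPROX_NONE);c=max(cs,key=cv2.contourArea)
    return cv2.approxPolyDP(c,0.035*cv2.arcLength(c,True),True)[:,0],cv2.contourArea(c),c
for nm,c,roi,broi in(("S",S,(315,295,100,75),(90,190,110,75)),("T",T,(225,180,80,80),(425,115,85,75))):
    g=cv2.cvtColor(c["img"],cv2.COLOR_BGR2GRAY);x,y,w,h=roi
    r=g[y:y+h,x:x+w];print(nm,"gray pct",np.percentile(r,[1,10,30,50,70,90,99]))
    th,m=cv2.threshold(r,0,255,cv2.THRESH_BINARY_INV|cv2.THRESH_OTSU);m=cv2.morphologyEx(m,cv2.MORPH_OPEN,np.ones((5,5),np.uint8))
    q,a,cc=quad(m);print(" plate",(q+[x,y]).tolist(),a,cv2.minAreaRect(cc))
    # eye: light hole inside filled contour
    f=np.zeros_like(m);cv2.drawContours(f,[cc],-1,255,-1)
    f=cv2.erode(f,np.ones((5,5)));hole=((r>th-5)&(f>0)).astype(np.uint8)*255
    hole=cv2.morphologyEx(hole,cv2.MORPH_CLOSE,np.ones((5,5)));q,a,cc=quad(hole);mo=cv2.moments(hole)
    print(" eye",(q+[x,y]).tolist(),a,mo["m10"]/mo["m00"]+x,mo["m01"]/mo["m00"]+y)
    blk=((r<np.percentile(r,1)*1.35)).astype(np.uint8)*255
    n,l,st,ce=cv2.connectedComponentsWithStats(blk);i=1+st[1:,4].argmax();print(" grip",st[i]+[x,y,0,0,0],ce[i]+[x,y])
    x,y,w,h=broi;hsv=cv2.cvtColor(c["img"][y:y+h,x:x+w],cv2.COLOR_BGR2HSV)
    m=((hsv[...,1]>85)).astype(np.uint8)*255;m=cv2.morphologyEx(m,cv2.MORPH_OPEN,np.ones((5,5)));q,a,cc=quad(m);print(" board",(q+[x,y]).tolist(),a)
E
```

```text
S gray pct [ 32.  53.  74. 128. 132. 134. 136.]
 plate [[405, 322], [378, 303], [324, 341], [351, 364]] 2565.5 ((49.48321533203125, 36.761741638183594), (42.43621063232422, 77.58126068115234), 55.00798034667969)
 eye [[381, 313], [358, 326], [368, 339], [392, 324]] 465.0 374.45436507936506 325.80357142857144
 grip [331 322  27  34 518] [344.47490347 338.7046332 ]
 board [[183, 225], [142, 205], [97, 235], [139, 260]] 2680.0
T gray pct [ 25.  58. 119. 141. 143. 144. 146.]
 plate [[248, 195], [243, 250], [269, 252], [274, 197]] 1537.5 ((33.450496673583984, 42.495052337646484), (28.657072067260742, 59.20471954345703), 5.710593223571777)
 eye [[252, 221], [250, 243], [264, 244], [266, 222]] 319.0 257.7556179775281 232.43258426966293
 grip [256 194   9  18 136] [259.80882353 203.21323529]
 board [[491, 124], [436, 134], [446, 183], [502, 173]] 2949.5
```

```bash
python3 - <<'E'
from geo import *
S=dict(np.load("scene0.npz"));T=dict(np.load("top0.npz"))
def show(n,s,t):
    X,e=tri(S,s,T,t);print(n,(X*1e3).round(1),"gap mm",round(e*1e3,1));return X
print("eye");show("c",(374.45,325.8),(257.76,232.43))
show("quadc",np.mean([[381, 313], [358, 326], [368, 339], [392, 324]],0),np.mean([[252, 221], [250, 243], [264, 244], [266, 222]],0))
# plate corners: T order (248,195)=x+,y+ ->S bottom(351,364)
pc=[((351,364),(248,195)),((405,322),(243,250)),((378,303),(269,252)),((324,341),(274,197))]
pcs=[show("p",*p) for p in pc];print("pc centre",np.mean(pcs,0))
bc=[((97,235),(491,124)),((139,260),(436,134)),((183,225),(446,183)),((142,205),(502,173))]
b=[show("b",*p) for p in bc];print("bc",np.mean(b,0), [np.linalg.norm(b[i]-b[(i+1)%4])for i in range(4)])
# head bar
for nm,c,(x,y,w,h),lo in(("S",S,(160,176,40,24),0),("T",T,(474,176,22,40),0)):
    im=c["img"][y:y+h,x:x+w].astype(int);g=im.mean(2)
    hs=cv2.cvtColor(c["img"][y:y+h,x:x+w],cv2.COLOR_BGR2HSV)
    print(nm);np.set_printoptions(linewidth=250)
    print(g.round().astype(int)[::1])
E
```

```text
eye
c [471.8 257.8   2.5] gap mm 0.8
quadc [471.4 257.5   2.7] gap mm 1.5
p [556.  283.1   5.2] gap mm 6.9
p [431.6 289.2   7.9] gap mm 0.6
p [428.7 230.    2.4] gap mm 4.6
p [ 5.534e+02  2.228e+02 -2.000e-01] gap mm 2.8
pc centre [0.4924082  0.25627828 0.00380945]
b [ 720.3 -275.7    3.6] gap mm 5.2
b [ 693.7 -146.6    8.7] gap mm 10.2
b [ 580.7 -166.2   19.2] gap mm 1.4
b [ 606.6 -295.6   10.5] gap mm 4.5
bc [ 0.65030836 -0.22100336  0.0104927 ] [np.float64(0.13193215859142243), np.float64(0.11519455135625258), np.float64(0.1321823783403173), np.float64(0.11559454145174489)]
S
[[124 125 126 127 125 126 124 126 124 126 128 126 124 126 123 126 125 127 126 124 128 127 129 128 128 126 125 119 110  95  83  74  85  99 114 120 126 126 127 127]
 [123 126 126 125 125 125 126 127 125 125 125 126 126 124 125 126 128 126 125 128 125 127 128 127 128 128 127 127 123 109 100  84  76  81  95 111 118 123 124 126]
 [117 124 125 128 124 124 124 125 126 125 124 126 126 127 127 125 126 125 125 126 128 126 127 128 129 129 129 126 128 119 113  98  85  74  76  91 106 118 124 126]
 [103 117 122 127 123 124
[... 6341 characters left out ...]
3  30  42  50  64  89 112 121 117 115 109  91  66  61  59  58]
 [ 61  58  49  42  35  34  31  28  43  48  55  81 105 119 118 116 113  93  69  61  61  57]
 [ 61  60  51  39  35  33  27  31  38  48  56  76 102 117 116 112 107  93  69  58  57  57]
 [ 62  59  52  40  38  36  33  29  36  44  52  68  92 106 102  94  91  79  65  61  59  59]
 [ 60  59  53  43  34  32  34  32  28  42  50  55  68  73  73  67  66  64  61  59  58  60]
 [ 58  58  56  46  38  37  35  41  38  45  52  53  56  59  61  60  59  60  58  59  58  60]
 [ 59  60  58  50  44  44  45  47  48  51  52  54  55  56  60  59  59  58  59  59  60  61]
 [ 59  57  61  58  56  56  56  53  53  53  54  53  54  57  58  61  59  59  59  59  61  60]]
```

```bash
python3 - <<'E'
from geo import *
S=dict(np.load("scene0.npz"));T=dict(np.load("top0.npz"))
e1=plane(T,(482.4,182.6),.054);e2=plane(T,(488.7,211.3),.054);h=(e1+e2)/2;u=e1-e2
print("head",e1,e2,h,np.linalg.norm(u),"yaw",np.degrees(np.arctan2(u[1],u[0])))
for c,q in((T,[[491,124],[436,134],[446,183],[502,173]]),(S,[[97,235],[139,260],[183,225],[142,205]])):
    P=np.array([plane(c,p,.012)for p in q]);b=P.mean(0);v=P[0]+P[1]-P[2]-P[3];v/=np.linalg.norm(v)
    print("board c",b,"yaw",np.degrees(np.arctan2(v[1],v[0])),"stud est",b-.112*v, [np.linalg.norm(P[i]-P[(i+1)%4]).round(4)for i in range(4)])
r=(u/np.linalg.norm(u));l=np.cross([0,0,1],r)
st=np.array([h[0],h[1],.012])
# overlays
a=S["img"].copy();t=T["img"].copy()
K=3
for c,im,n,(x,y,w,hh) in((S,a,"S",(90,160,140,110)),(T,t,"T",(425,110,95,130))):
    im=cv2.resize(im[y:y+hh,x:x+w],None,fx=4,fy=4,interpolation=cv2.INTER_CUBIC)
    def box(x0,x1,hw,z,col):
        pts=np.array([(proj(c,st+r*X+l*Y+[0,0,z])-[x,y]+.5)*4 for X,Y in((x0,-hw),(x1,-hw),(x1,hw),(x0,hw))]).round().astype(int)
        cv2.polylines(im,[pts],True,col,1)
    box(-.033,.033,.007,.042,(0,0,255));box(-.05,.05,.05,0,(0,255,0));box(.052,.172,.065,0,(255,0,0))
    cv2.imwrite(f"pics/ov{n}.png",im)
a,b=cv2.imread("pics/ovS.png"),cv2.imread("pics/ovT.png");H=max(a.shape[0],b.shape[0])
f=lambda i:cv2.copyMakeBorder(i,0,H-i.shape[0],0,0,0)
o=np.hstack([f(a),f(b)]);print(o.shape);cv2.imwrite("pics/ov.png",cv2.resize(o,None,fx=.8,fy=.8))
E
```

```text
head [ 0.57195413 -0.23674567  0.054     ] [ 0.50851404 -0.2476278   0.054     ] [ 0.54023408 -0.24218674  0.054     ] 0.06436664720898841 yaw 9.733443376855497
board c [ 0.65062574 -0.22103389  0.012     ] yaw 9.556493386264235 stud est [ 0.54018003 -0.23962813  0.012     ] [np.float64(0.1279), np.float64(0.1163), np.float64(0.1284), np.float64(0.1168)]
board c [ 0.64949169 -0.21741253  0.012     ] yaw 18.21040110328698 stud est [ 0.54310117 -0.25241336  0.012     ] [np.float64(0.1273), np.float64(0.1199), np.float64(0.124), np.float64(0.1171)]
(520, 940, 3)
```

View pics/ov.png

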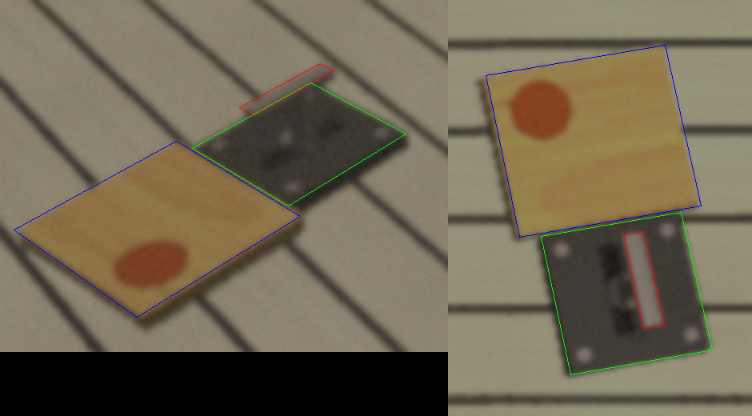

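The overlay fits both views: head outline on the bar, foot and board outlines on their edges. The stud is at about (0.540,-0.241,0.012) with yaw 9.6°, and the board height is measured at about 10.5 mm. Next come the plate's yaw, the grip height and the IK plan.

```bash
cat > plan.py <<'E'
from geo import *
from scipy.spatial.transform import Rotation as Ro
PZ=.0187
STUD=np.array([.540,-.2412,.012]);SY=np.radians(9.6)
GH=.002   # grasp this much above latch_grip along plate z
def pose(eye,yaw,tilt,flip,g=(.066,.0255)):
    """eye centre, plate yaw, tilt(+ = grip end up) -> tcp pos, rpy"""
    Rp=(Ro.from_euler('z',yaw)*Ro.from_euler('y',-tilt)).as_matrix()
    zp=Rp[:,2];x=Rp[:,1]*(-1 if flip else 1);z=-zp;Rt=np.c_[x,np.cross(z,x),z]
    pinch=np.asarray(eye)+Rp@[g[0],0,g[1]+GH]
    return pinch+PZ*z, Ro.from_matrix(Rt).as_euler('xyz',degrees=True)
def stud_eye(Px,Pz,t):
    """eye centre in world for inner nose edge P (stud frame, m), tilt t rad"""
    ex=Px+.028*np.cos(t);ez=Pz+.028*np.sin(t)
    return STUD+np.array([ex*np.cos(SY),ex*np.sin(SY),ez])
E
python3 - <<'E'
from plan import *
from bench import ctrl
S=dict(np.load("scene0.npz"));T=dict(np.load("top0.npz"))
for nm,c,q in(("T",T,[[248,195],[274,197],[269,252],[243,250]]),("S",S,[[351,364],[324,341],[378,303],[405,322]])):
    P=np.array([plane(c,p,.005) for p in q]);v=P[0]+P[1]-P[2]-P[3];yw=np.arctan2(v[1],v[0]);ce=P.mean(0);v/=np.linalg.norm(v)
    print(nm,"yaw",np.degrees(yw),"centre",ce,"eye est",ce-.021*v,[np.linalg.norm(P[i]-P[(i+1)%4]).round(4) for i in range(4)])
for nm,c,x,y,w,h in(("T",T,245,185,30,40),("S",S,320,310,45,55)):
    g=cv2.cvtColor(c["img"],cv2.COLOR_BGR2GRAY)[y:y+h,x:x+w]
    m=(g<(45 if nm=="T" else 50)).astype(np.uint8);cs,_=cv2.findContours(m,0,1);k=max(cs,key=cv2.contourArea)
    print(nm,"fin rect",cv2.boxPoints(cv2.minAreaRect(k)).round(1)+[x,y], cv2.approxPolyDP(k,2.,True)[:,0]+[x,y])
for d in(-3,-4.5,-6):
  yw=np.radians(d);e=np.array([.4716,.2577,.0025]);R=Ro.from_euler('z',yw).as_matrix()
  print(d);
  for nm,c in(("T",T),("S",S)):
    print(nm,[ (proj(c,e+R@[X,Y,.044])).round(1).tolist() for X,Y in((.048,-.005),(.084,-.005),(.084,.005),(.048,.005))],"base",[proj(c,e+R@[X,Y,.0025]).round(1).tolist() for X,Y in((.048,-.005),(.084,-.005),(.084,.005),(.048,.005))])
for f in(0,1):
    for nm,a in(("grasp",pose((.4716,.2577,.0025),np.radians(-4.5),0,f)),("pre",pose(stud_eye(-.042,.024,np.radians(30)),SY,np.radians(30),f)),("in",pose(stud_eye(-.01,.024,np.radians(30)),SY,np.radians(30),f)),("fin",pose(stud_eye(-.01,.0025,0),SY,0,f))):
        q=ctrl.solve_ik(*a);print(f,nm,a[0].round(4),a[1].round(1),None if q is None else np.round(q,1))
E
```

```text
T yaw -4.297154723152723 centre [0.49247368 0.25584575 0.005     ] eye est [0.47153271 0.25741927 0.005     ] [np.float64(0.0596), np.float64(0.1263), np.float64(0.0588), np.float64(0.1265)]
S yaw -0.9584958439554252 centre [0.49260572 0.25751575 0.005     ] eye est [0.47160865 0.25786704 0.005     ] [np.float64(0.059), np.float64(0.1229), np.float64(0.0582), np.float64(0.1236)]
T fin rect [[255. 194.]
 [266. 194.]
 [266. 212.]
 [255. 212.]] [[258 194]
 [255 212]
 [264 212]
 [266 197]]
S fin rect [[325.4000001  338.10000038]
 [353.09999847 319.60000038]
 [365.70000076 338.5       ]
 [338.         357.        ]] [[353 322]
 [334 333]
 [334 342]
 [330 345]
 [339 355]
 [358 343]
 [354 336]
 [356 324]]
-3
T [[258.8, 208.0], [259.9, 192.0], [255.4, 191.8], [254.3, 207.8]] base [[261.2, 211.6], [262.2, 196.1], [257.8, 195.9], [256.8, 211.4]]
S [[351.6, 320.8], [333.7, 332.5], [338.0, 336.7], [355.9, 324.7]] base [[350.4, 337.6], [333.1, 349.3], [337.3, 353.5], [354.6, 341.6]]
-4.5
T [[259.4, 208.1], [260.9, 192.1], [256.4, 191.8], [254.8, 207.8]] base [[261.7, 211.7], [263.2, 196.2], [258.
[... 520 characters left out ...]
.   63.   30. ]
0 pre [ 0.5745 -0.2354  0.0906] [150.    0.   99.6] [ 88.2  28.9 -70.  113.4  18.9  31.3 112.5]
0 in [ 0.6061 -0.23    0.0906] [150.    0.   99.6] [ 43.2  15.8 -19.4 111.8 -23.4  30.3 143.1]
0 fin [ 0.6228 -0.2272  0.0233] [180.    0.   99.6] [ 43.2  39.  -38.1  87.   25.8  63.   99.1]
1 grasp [0.5374 0.2525 0.0113] [-180.     0.   -94.5] [  10.3   37.7  -51.8   98.2   33.3   60.8 -147.1]
1 pre [ 0.5745 -0.2354  0.0906] [-150.     0.   -80.4] [ 51.1  13.7 -25.2 114.9 -24.   30.4 -34.2]
1 in [ 0.6061 -0.23    0.0906] [-150.     0.   -80.4] [ 48.4  16.5 -25.3 111.6 -19.9  29.9 -39.6]
1 fin [ 0.6228 -0.2272  0.0233] [180.    0.  -80.4] [ 34.2  35.6 -24.9  87.6  16.4  60.4 -75.1]
```

The fin's predicted outline matches the black blobs in both views (top 255–266 × 194–212). I'll grasp now.

```bash
python3 - <<'E'
from plan import *
from bench import ctrl
p,o=pose((.4716,.2577,.0025),np.radians(-4.3),0,0)
print(ctrl.read_time_s())
ctrl.reach(p+[0,0,.12],o);print(ctrl.read_time_s(),np.round(ctrl.read_joint_positions(),1))
r=ctrl.servo_line(p,max_speed=.08,threshold=8);print(r,ctrl.read_ee_pos(),p)
ctrl.close_gripper();print("w",ctrl.read_grip_width(),ctrl.read_time_s(),ctrl.read_contact_force())
ctrl.servo_line(p+[0,0,.15],max_speed=.15)
print("w",ctrl.read_grip_width(),ctrl.read_time_s(),ctrl.read_contact_force(),np.round(ctrl.read_joint_positions(),1))
for n in("scene","top"):
    c=ctrl.capture(n);cv2.imwrite(f"pics/{n}1.png",c["img"]);np.savez(f"{n}1.npz",**c)
for f in(0,):
  for nm,a in(("pre",pose(stud_eye(-.042,.024,np.radians(30))+[0,0,.1],SY,np.radians(30),f)),("lvl",pose(stud_eye(-.042,.024,np.radians(0))+[0,0,.13],SY,np.radians(0),f)),("in",pose(stud_eye(-.01,.024,np.radians(30)),SY,np.radians(30),f)),("fin",pose(stud_eye(-.01,.0025,0),SY,0,f))):
        q=ctrl.solve_ik(*a);print(f,nm,a[0].round(4),a[1].round(1),None if q is None else np.round(q,1))
E
```

```text
0.1
3.3583 [ 21.7  38.  -71.   92.5  36.8  76.5  31. ]
False [0.53766347 0.25289195 0.01175378] [0.53741422 0.2527514  0.0113    ]
w 0.009518764713747659 6.225 [-0.54323316 -0.02670142  0.06276219]
w 0.010116009310794047 7.375 [-0.87546019  0.15831101 -0.71874212] [ 22.3  36.5 -72.4  90.7  35.3  79.1  32. ]
0 pre [ 0.5745 -0.2354  0.1906] [150.    0.   99.6] [ 98.4  23.1 -81.3 107.9  10.6  42.3 116.6]
0 lvl [ 0.5913 -0.2325  0.1748] [180.    0.   99.6] [ 65.1  42.3 -73.6  83.   40.4  84.3  91.5]
0 in [ 0.6061 -0.23    0.0906] [150.    0.   99.6] [ 85.3  35.  -72.3 110.   31.1  34.  101.7]
0 fin [ 0.6228 -0.2272  0.0233] [180.    0.   99.6] [ 57.5  50.7 -63.   86.2  46.5  72.1  87.9]
```

```bash
python3 - <<'E'
import cv2,numpy as np
a=cv2.imread("pics/scene1.png");b=cv2.imread("pics/top1.png")
cv2.imwrite("pics/c1.png",np.hstack([cv2.resize(a[150:420,220:500],None,fx=1.4,fy=1.4),cv2.resize(b[100:370,140:420],None,fx=1.4,fy=1.4)]))
E
```

```text
(no output)
```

View pics/c1.png

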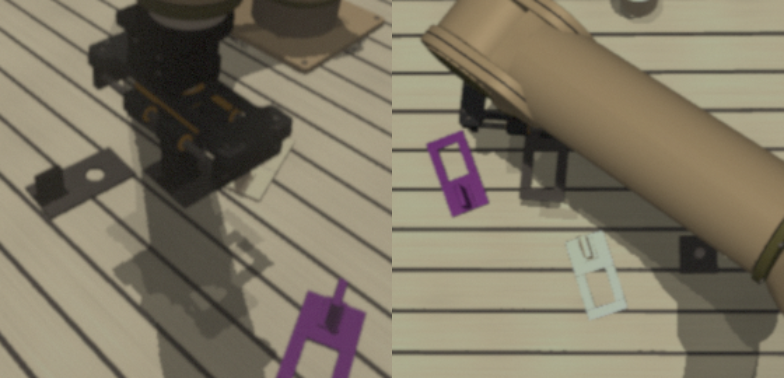

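The plate hangs level in the gripper with a 10 mm opening, and the spare is undisturbed. Next I move it over the stud.

```bash
python3 - <<'E'
from plan import *
from bench import ctrl
a=pose(stud_eye(-.045,.024,0)+[0,0,.13],SY,0,0)
ctrl.reach(*a);print(ctrl.read_time_s(),np.round(ctrl.read_joint_positions(),1),ctrl.read_grip_width(),ctrl.read_ee_pos()-a[0])
for n in("scene","top"):
    c=ctrl.capture(n);cv2.imwrite(f"pics/{n}2.png",c["img"]);np.savez(f"{n}2.npz",**c)
r=np.radians
for t in(10,20,30):
    for dz in(.1,0):
      for Px in(-.042,-.01):
        b=pose(stud_eye(Px,.024,r(t))+[0,0,dz],SY,r(t),0);q=ctrl.solve_ik(*b);print(t,dz,Px,None if q is None else np.round(q,1))
a=cv2.imread("pics/scene2.png");b=cv2.imread("pics/top2.png")
cv2.imwrite("pics/c2.png",np.hstack([a[90:390,60:420],b[80:380,260:640]]))
E
```

```text
9.25 [ 65.5  42.1 -73.9  83.5  40.3  84.2  91.5] 0.00965729343460701 [0.00037388 0.00166237 0.00018151]
10 0.1 -0.042 [ 76.1  40.2 -79.   92.8  39.5  70.8  92.4]
10 0.1 -0.01 [ 70.7  42.2 -76.7  88.7  41.1  72.1  91.1]
10 0 -0.042 [ 73.1  45.3 -72.9  98.2  45.7  62.1  89. ]
10 0 -0.01 [ 68.5  47.3 -71.2  94.   46.8  63.5  88. ]
20 0.1 -0.042 [ 81.9  24.5 -70.2 100.7  17.8  53.  108.2]
20 0.1 -0.01 [ 82.4  39.5 -83.1  96.8  38.7  60.4  93.4]
20 0 -0.042 [ 83.8  42.5 -77.8 105.9  44.   50.1  91.5]
20 0 -0.01 [ 78.6  44.2 -75.7 102.2  45.7  51.4  89.6]
30 0.1 -0.042 [ 90.9  15.1 -69.2 108.1  -4.   41.4 127.5]
30 0.1 -0.01 [ 86.   20.3 -69.4 104.9   5.6  41.4 118.5]
30 0 -0.042 [ 94.5  40.6 -81.9 113.3  40.7  37.5  96.4]
30 0 -0.01 [ 88.8  42.2 -79.5 109.9  43.5  38.5  93.1]
```

View pics/c2.png

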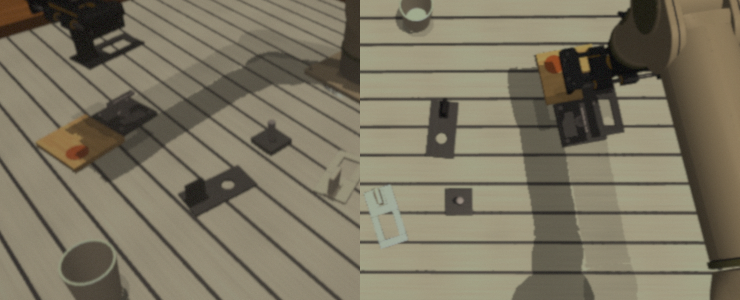

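```bash
cat > chk.py <<'E'
from plan import *
from bench import ctrl
GZ=.0255
def check(tag,roiS=(60,90,200,150),roiT=(430,110,130,130),k=3):
    """project held plate per actual TCP pose, and the stud head, onto pictures"""
    p=ctrl.read_ee_pos();R=Ro.from_euler('xyz',ctrl.read_tool_rot(),degrees=True).as_matrix()
    z=R[:,2];zp=-z;yp=R[:,0];xp=np.cross(yp,zp);pin=p-PZ*z;eye=pin-.066*xp-(.0255+GH)*zp
    d=eye-STUD;cs,sn=np.cos(SY),np.sin(SY)
    print(tag,"t",ctrl.read_time_s(),"eye in stud mm",np.round([(d[0]*cs+d[1]*sn)*1e3,(-d[0]*sn+d[1]*cs)*1e3,d[2]*1e3],1),"tilt",np.degrees(np.arcsin(xp[2])).round(1),"w",round(ctrl.read_grip_width()*1e3,1),"F",np.round(ctrl.read_contact_force(),1),"q",np.round(ctrl.read_joint_positions(),0))
    u=np.array([cs,sn,0]);l=np.array([-sn,cs,0]);out=[]
    for n,(x,y,w,h) in(("scene",roiS),("top",roiT)):
        c=ctrl.capture(n);im=cv2.convertScaleAbs(cv2.resize(c["img"][y:y+h,x:x+w],None,fx=k,fy=k,interpolation=cv2.INTER_CUBIC),alpha=1.5)
        raw=im.copy()
        def dr(pts,col):
            q=np.array([(proj(c,P)-[x,y]+.5)*k for P in pts]).round().astype(int);cv2.polylines(im,[q],True,col,1)
        dr([eye+a*xp+b*yp+.0025*zp for a,b in((-.044,-.032),(.086,-.032),(.086,.032),(-.044,.032))],(0,255,0))
        dr([eye+a*xp+b*yp+.0025*zp for a,b in((-.028,-.017),(.028,-.017),(.028,.017),(-.028,.017))],(0,255,255))
        dr([STUD+a*u+b*l+[0,0,.042] for a,b in((-.033,-.007),(.033,-.007),(.033,.007),(-.033,.007))],(0,0,255))
        out.append(im)
    H=max(i.shape[0] for i in out);o=np.hstack([cv2.copyMakeBorder(i,0,H-i.shape[0],0,0,0) for i in out])
    s=min(1,800/o.shape[1],600/o.shape[0]);cv2.imwrite(f"pics/{tag}.png",cv2.resize(o,None,fx=s,fy=s,interpolation=cv2.INTER_AREA))
E
python3 - <<'E'
from chk import *
r=np.radians
b=pose(stud_eye(-.042,.024,r(30))+[0,0,.08],SY,r(30),0)
ctrl.reach(*b);ctrl.dwell(.15)
print(ctrl.read_ee_pos()-b[0]);check("k3")
for Px,Pz,t in((-.042,.024,30),(-.01,.024,30),(-.01,.0131,15),(-.01,.0025,0)):
    q=ctrl.solve_ik(*pose(stud_eye(Px,Pz,r(t)),SY,r(t),0));print(t,Px,None if q is None else np.round(q,1))
E
```

```text
[0.00134792 0.0015678  0.00070877]
k3 t 10.275 eye in stud mm [-16.1   1.2 118.7] tilt 30.0 w 9.8 F [-0.   0.3 -1.2] q [ 90.  17. -69. 109.  -1.  39. 126.]
30 -0.042 [ 82.3  23.7 -61.6 113.6   6.3  29.8 122.2]
30 -0.01 [ 75.9  25.7 -58.2 110.3  10.   30.1 117.4]
15 -0.01 [ 55.9  30.  -44.6  99.3  19.2  46.  105.6]
0 -0.01 [ 43.1  38.9 -37.9  87.   25.7  63.   99.2]
```

View pics/k3.png

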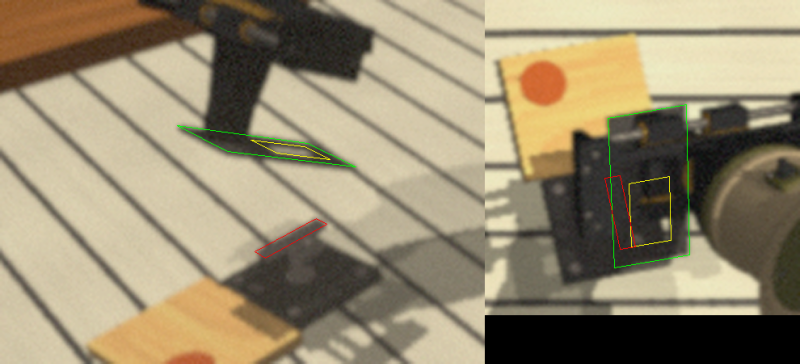

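The scene outline (green) lies on the held plate, so there was no slip in the grip, and the tilt is 30°. I'll lower the nose beside the head's base-side end.

```bash
python3 - <<'E'
from chk import *
r=np.radians
b=pose(stud_eye(-.042,.024,r(30)),SY,r(30),0)
print(ctrl.servo_line(b[0],max_speed=.06,threshold=6));check("k4",(80,120,170,120),(430,110,130,130))
E
```

```text
False
k4 t 11.8583 eye in stud mm [-17.6  -0.2  38.4] tilt 30.0 w 9.6 F [-0.4 -0.2 -0.5] q [ 82.  24. -61. 114.   6.  30. 122.]
```

View pics/k4.png

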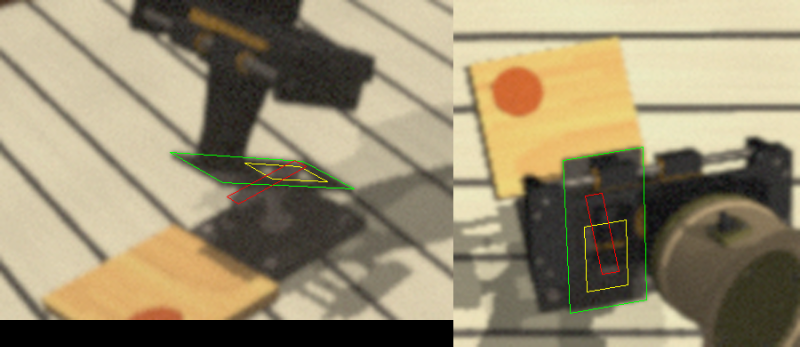

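The nose is below the head's level with the eye around the head's end, and there is no contact force. I'll slide it under the head.

```bash
python3 - <<'E'
from chk import *
r=np.radians
b=pose(stud_eye(-.011,.024,r(30)),SY,r(30),0)
print(ctrl.servo_line(b[0],max_speed=.04,threshold=6));check("k5",(80,120,170,120),(430,110,130,130))
E
```

```text
False
k5 t 12.8833 eye in stud mm [13.   0.  37.9] tilt 30.0 w 9.6 F [ 0.7  0.1 -0.8] q [ 76.  25. -58. 110.   9.  30. 118.]
```

View pics/k5.png

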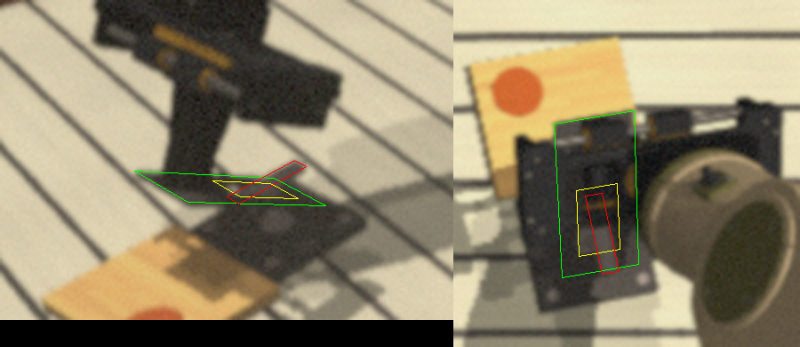

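The head shows above the nose and inside the eye. Now I level it in steps about the nose.

```bash
python3 - <<'E'
from chk import *
r=np.radians
for t in(25,20,15,10,5,0):
    b=pose(stud_eye(-.011,.0045+.0195*t/30,r(t)),SY,r(t),0)
    s=ctrl.servo_line(b[0],max_speed=.05,frame=b[1],threshold=7)
    print(t,s,ctrl.read_time_s(),(ctrl.read_ee_pos()-b[0]).round(4),np.round(ctrl.read_contact_force(),1))
    if s:break
check("k6",(80,120,170,120),(430,110,130,130))
E
```

```text
25 False 13.3583 [0.0004 0.0005 0.0001] [-0.3  0.2 -1.7]
20 False 13.7333 [-0.      0.0003 -0.0001] [ 0.  -0.2 -2.1]
15 False 14.1083 [-0.      0.0002 -0.    ] [-0.   0.9 -0.8]
10 False 14.4833 [-0.      0.0002 -0.    ] [ 0.3 -0.3 -1.3]
5 False 14.8583 [0.0001 0.0002 0.    ] [-1.2 -0.2 -2.2]
0 False 15.2417 [0.0001 0.0001 0.0001] [ 0.1 -0.2 -0.8]
k6 t 15.2417 eye in stud mm [17.1  0.1  4.4] tilt 0.1 w 9.7 F [ 0.1 -0.2 -0.8] q [ 44.  39. -39.  87.  26.  63.  99.]
```

View pics/k6.png

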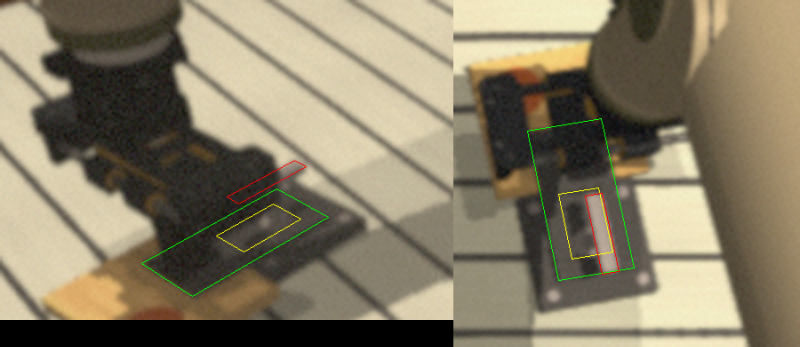

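It is level below the head without contact. Now I centre the eye on the stud, set the plate down and release.

```bash
python3 - <<'E'
from chk import *
b=pose(stud_eye(-.024,.0045,0),SY,0,0)
print(ctrl.servo_line(b[0],max_speed=.05,threshold=7))
print(ctrl.servo_line(b[0]-[0,0,.006],max_speed=.015,threshold=5));check("k7",(80,120,170,120),(430,110,130,130))
ctrl.let_go();p=ctrl.read_ee_pos();print(ctrl.read_grip_width(),ctrl.read_contact_force())
ctrl.servo_line(p+[0,0,.13],max_speed=.1)
ctrl.servo_line(p+[0.0,.14,.25],max_speed=.2) if 0 else None
q=ctrl.read_joint_positions();q[0]-=45
ctrl.move_j(q);print(ctrl.read_time_s(),ctrl.read_ee_pos())
for n in("scene","top"):
    c=ctrl.capture(n);cv2.imwrite(f"pics/{n}9.png",c["img"]);np.savez(f"{n}9.npz",**c)
a=cv2.imread("pics/scene9.png");b=cv2.imread("pics/top9.png")
cv2.imwrite("pics/c9.png",np.hstack([cv2.resize(a[150:290,80:240],None,fx=2.4,fy=2.4,interpolation=cv2.INTER_CUBIC),cv2.resize(b[110:250,410:570],None,fx=2.4,fy=2.4,interpolation=cv2.INTER_CUBIC)]))
E
```

```text
False
True
k7 t 16.0333 eye in stud mm [ 4.4 -0.   2.4] tilt 0.0 w 9.8 F [-1.3  0.2  6.6] q [ 45.  38. -39.  89.  26.  62.  99.]
0.08683773074710897 [-0.4518445  -0.2380393   0.75209399]
20.7917 [0.59325909 0.26611013 0.15151968]
```

View pics/c9.png

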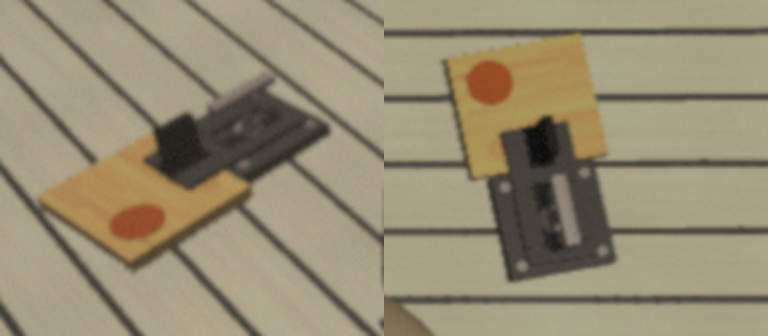

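View pics/top9.png

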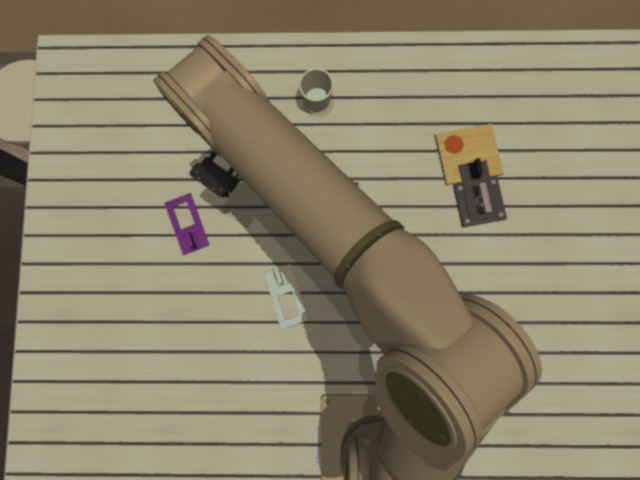

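The pictures show the plate flat under the head (bar at crop (566,210)) with its grip over the board at (541,140). I'll check the spare and the plate's position numerically, then hand in.

```bash
python3 - <<'E'
from plan import *
S0=dict(np.load("scene0.npz"));S=dict(np.load("scene9.npz"));T=dict(np.load("top9.npz"))
a=cv2.cvtColor(S0["img"],6)[250:310,235:320];b=cv2.cvtColor(S["img"],6)[250:310,235:320]
for i in(a,b):
    m=(i<75).astype(np.uint8);mo=cv2.moments(m,True);print("spare",mo["m00"],mo["m10"]/mo["m00"],mo["m01"]/mo["m00"])
eye=STUD+[.0044*np.cos(SY),.0044*np.sin(SY),.0025];R=Ro.from_euler('z',SY).as_matrix();o=[]
for c,(x,y,w,h) in((S,(80,150,160,140)),(T,(410,110,160,140))):
    im=cv2.resize(c["img"][y:y+h,x:x+w],None,fx=2.4,fy=2.4,interpolation=2)
    for z,q in((.0025,((-.044,-.032),(.086,-.032),(.086,.032),(-.044,.032))),(.044,((.048,-.005),(.084,-.005),(.084,.005),(.048,.005)))):
        cv2.polylines(im,[np.array([(proj(c,eye+R@[X,Y,z])-[x,y]+.5)*2.4 for X,Y in q]).round().astype(int)],True,(0,255,0),1)
    o.append(im)
cv2.imwrite("pics/d9.png",np.hstack(o))
E
```

```text
spare 2029.0 39.00344997535732 30.90340068999507
spare 3297.0 39.84895359417652 22.627843494085532
```

View pics/d9.png

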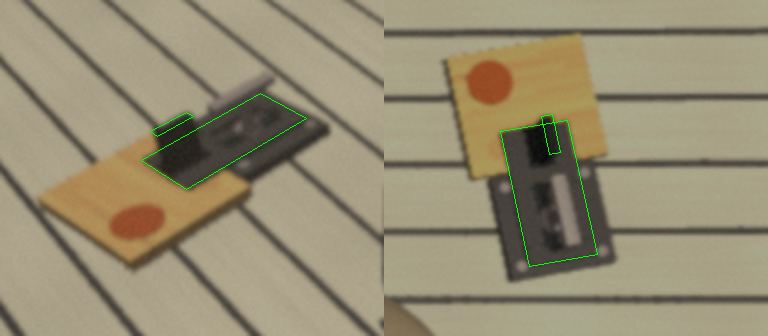

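The overlay matches the plate and fin. The spare mask disagrees because the arm now covers or shades that area, so I'll look at it.

View pics/scene9.png

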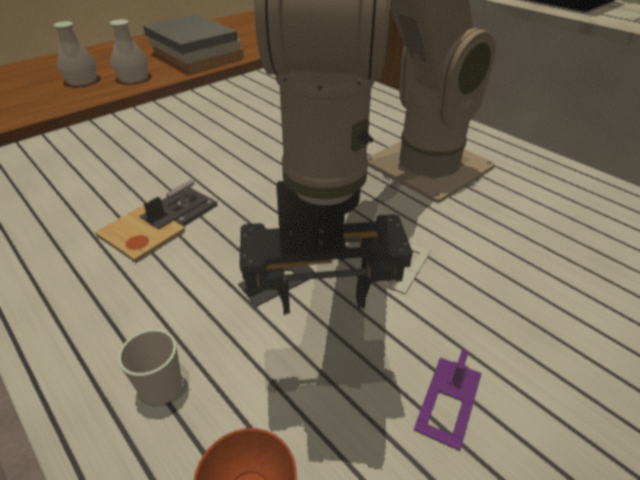

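The gripper blocks the view of the spare, so I'll move aside once and check again.

```bash
python3 - <<'E'
from plan import *
from bench import ctrl
q=ctrl.read_joint_positions();q[0]+=30
ctrl.move_j(q);ctrl.dwell(.3)
S0=dict(np.load("scene0.npz"));S=ctrl.capture("scene")
for i in(S0,S):
    g=cv2.cvtColor(i["img"],6)[250:310,235:320];m=(g<75).astype(np.uint8);n,l,st,ce=cv2.connectedComponentsWithStats(cv2.morphologyEx(m,2,np.ones((5,5))));k=1+st[1:,4].argmax();print(st[k],ce[k])
cv2.imwrite("pics/last.png",S["img"]);print(ctrl.read_time_s(),ctrl.read_ee_pos(),ctrl.read_contact_force())
E
```

```text
[   6    7   74   51 1847] [39.43692474 30.66432052]
[   4    7   75   51 1902] [38.24290221 30.37802313]
22.5167 [ 0.64687527 -0.06525612  0.15160625] [-0.30939644  0.19753673  0.43995874]
```

View pics/last.png

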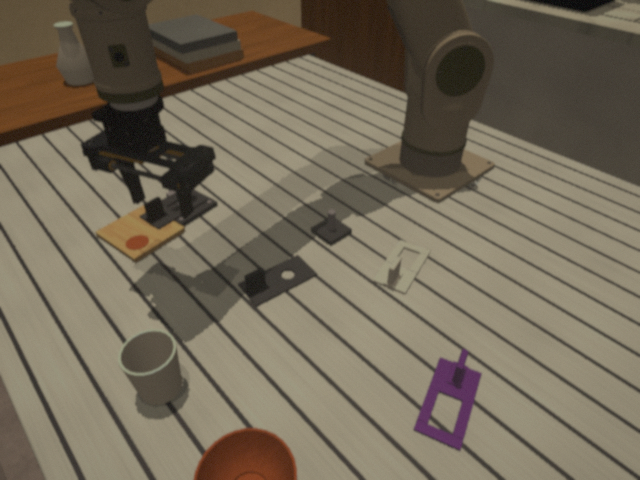

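The spare is unmoved, within 1.2 px at (278,281). The latch plate is hooked with its grip at (153,208), and the gripper is free at z 0.15.

```bash
python3 -c "
from bench import ctrl
print(ctrl.close_job(),ctrl.read_time_s())"
```

```text
the job is handed in; nothing more can be done
the job is handed in; nothing more can be done
```

The latch plate is hooked on the T-head stud, and the job is handed in with the clock at about 22.5 s of the 51 s. I gripped the plate by its fin, tilted it 30°, and lowered the nose past the head's base-side end. Then I slid it under the head, levelled it, centred the eye, set it down at about 6.6 N and let go.

**Last checks that agreed:**
- **Position:** before release, the eye was about 4.4 mm from the stud axis, 2.4 mm above the foot, with 0° tilt.
- **After release:** the projected outlines of the plate and fin matched both camera views, with the grip over the board.
- **Spare plate:** its outline stayed within 1.2 px of the start, and the arm was clear of everything at z = 0.15 m.

**Checks that disagreed:**
- **Spare plate:** the first check was spoilt by the gripper blocking the view, so I moved aside and repeated it.
- **Yaw:** single-view yaw from scene-camera corners was 3–9° off the top view, so I used the top-view values. The overlays then confirmed those values.
- **Board height:** its corners came out between 4 and 19 mm, averaging 10.5 mm against the stated 12 mm.

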